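# Even out the feed tubs on the balance under the aquarium

### The job

Level the two-pan balance by moving tubs from one pan to the other: in the end all four yellow tubs stand upright on the pans and the beam rests level. The tubs look alike but their weights differ, so feel or watch which one has to move. Do not bump the pipe that runs above, do not tip a tub over, and leave the other things on the shelf where they are.

Things in the scene. Friction and masses are not known exactly. Their poses are not given: they have to be found in the camera images.
- balance: Two-pan balance, fixed: grey base plate 160 x 340 x 10 mm, pivot block in the middle (68 mm high; white scale with green middle and red pointer up to 98 mm). Origin: on the shelf under its middle; x points away from the robot (yaw within 0.18 rad), y to the left pan, z up. Pan centres at y = +-120 mm. The pans move straight up and down, one up as the other goes down, and stay horizontal.
- beam (a joint): Beam tilt in rad: 0 level, positive = left (+y) pan low, stops at +-0.2. Left pan face is 85 mm - 120 mm x value above the shelf, right pan 85 mm + 120 mm x value. Sprung: it rests at about 0.03 rad per 100 g of difference between the pans, settles in 1 s. Each pan yields, about 4 mm per N pressed on it.
- pan_left_top (a point): Centre of the upper face of the left (+y) steel pan, 180 mm along balance x by 170 mm along y, with a rim 5 mm high, 4 mm wide round it. Moves with the pan; 85 mm above the shelf when level; axes as the balance. The two tubs on a pan stand side by side at its rear (away from the robot, about 40 mm behind this point, 43 mm either side); the front half starts free.
- pan_right_top (a point): The same point of the right (-y) pan. Of the four tubs one weighs about 345 g, the others about 100, 115 and 130 g; which is which changes every time and cannot be seen. They start two on each pan.
- pipe: Grey plastic water pipe, fixed, crossing above the balance along its y: 32 mm thick (40 mm blue sleeve at mid-length), 660 mm long, axis 300 mm above the shelf, a post at each end. Origin: on the shelf under its middle. It runs over the rear row of tubs: a gripper coming straight down on them would hit it, so lean the tool 30 to 45 degrees, its upper end towards the robot.
- tub_a: Yellow square tub, 64 x 64 mm, white 66 x 66 mm lid with its top 66 mm up; on it a white grip block, 34 mm along the tub's y, 44 mm along its x, from 66 to 102 mm above the underside, to be pinched across the 34 mm. Origin: centre of the underside, z up; yaw within 0.12 rad of the balance's. Holds a loose solid block (about 3 mm play). Starts on the left pan, +y side.
- tub_b: A tub looking exactly like tub_a, same sizes and origin, weight unlike. Starts on the left pan, -y side.
- tub_c: A tub looking exactly like tub_a, same sizes and origin, weight unlike. Starts on the right pan, +y side.
- tub_d: A tub looking exactly like tub_a, same sizes and origin, weight unlike. Starts on the right pan, -y side.
- scoop: Bystander: green plastic scoop, 140 mm long, on the white turntable to the left. Origin: on its underside, where the handle meets the bowl; handle to -x.
- pleco_tube: Bystander: ceramic tube, 52 mm across, 110 mm high, standing on the turntable. Origin: centre of its underside.
- glass_dish: Bystander: clear glass dish, 90 mm across, 30 mm high, on the shelf to the right. Origin: centre of its underside.
- tweezer: Bystander: steel tweezer, 150 mm long along its x, 4 mm thick, flat on the shelf near the robot. Origin: its middle.
- net: Bystander: small hand net, 220 mm long, 11 mm thick, flat on the shelf in front of the balance. Origin: where handle and hoop meet.
- conditioner: Bystander: blue bottle, 52 mm across, 130 mm high, on the shelf far to the right. Origin: centre of its underside.
Not all that is in view belongs to the job. Leave any orange or red look-alike of the tub_d alone.

How it is judged:
By the outcome, as a careful person would: the job done as asked, in the order asked, and still so for the second after the job is handed in, with the robot touching nothing.
It also fails if it takes over 56 s, if anything falls off the work surface, if the arm or the gripper's body presses on something with over 40 N, if the wrist force passes 120 N, or if a joint passes its speed limit or range.

### The arm

A 7-joint arm with a two-finger parallel gripper is mounted at the origin on the work surface. World frame = base frame: x ahead of the robot, y to its left, z up, the work surface at z = 0. Lengths are in m, angles in degrees, forces in N, time in s.
With the tool pointing down it reaches from about 0.425 to 0.875 m from the base axis. Payload 4.7 kg.
Tool frame: the origin (TCP) lies midway between the tips of the shut fingers; the grasp point (between the pads) lies 19 mm behind it; z points along the fingers, y is the direction in which the jaws open and shut (so a half turn about z gives the same grasp; the last joint's range is limited). The gripper opens to 87 mm and grips with 3 to 60 N. Pads are 19 mm wide; open, the fingers measure 117 mm over their backs; the gripper's body (75 mm by 190 mm) begins 51 mm behind the grasp point.
Start: joints at [-63.65, 18.392, -4.016, 83.108, 1.295, 78.541, -3.26], TCP at [0.28, 0.586, 0.223] pointing down, gripper open.
Joint ranges: [-163.93, 163.93], [-17.29, 119.83], [-79.2, 71.16], [3.27, 140.29], [-89.18, 269.18], [5.43, 117.66], [-154.24, 154.24]. Speed limits (degrees/s): [147.25, 147.25, 180, 180, 180, 180, 180].

### API

Orientations are given as [roll, pitch, yaw] about the fixed x, y, z axes, in that order (R = Rz(yaw) Ry(pitch) Rx(roll)).
In Python, from cell import env gives the robot as it stands.
- The arm moves only by the tool apply_moves, never from a script. Its argument "targets" is a list of rows, each a list of 2 entries, a list of its own where there are three numbers: the shift along the world's x, y, z in mm, then the turn, a rotation vector about the world's x, y, z in rad. A call has 1 to 8 rows; each row is the pose to reach, as a shift and turn from the pose commanded when the call began; what a row does not reach only later rows make up. A row lasts 1/10 s, in which the tool goes at most 50 mm and 8.59 degrees, less where a joint would pass 70% of its speed; a pose out of reach is approached as far as the arm can. A call with a gripper value outside its range is refused whole. "hand" is the finger opening in mm, from 0 to 87, set as the call begins (left out, the last holds). The fingers move at their own pace and stop on an object; "squeeze" is the grip in N (left out, the last holds). Time passes only in rows, so rows that repeat a pose let the fingers close. It gives the time, the measured TCP pose, the force and the opening at its end, in the units of the state.
- env.get_obs(): the state, without advancing time (a new reading comes with each control period).
- env.read_camera(name): name is "scene" or "top" or "wrist"; returns a dict with "image" (400x640x3 uint8, red, green, blue), "camera_matrix" (3x3 intrinsics, pixels), "camera_from_world" (4x4, takes a point from world to camera coordinates); the wrist camera has in their place "mount" (4x4, takes a point from camera to tool coordinates, whose origin is the TCP and whose axes are the flange's). Camera axes: x right, y down, z forward; pixel columns grow to the right and rows downward; lengths in m; the calibration is good to about 2 mm. The wrist camera is an equidistant fisheye: a pixel r from the principal point sees the ray r / f radians off the axis. A picture is of the moment at which its call begins: read the wrist's pose just before it. There is no depth.
- env.sign_off(): hands the job in, once; it reports no verdict.
Trained networks look in a picture, given as the dict that the camera call returned (one of the last four; its "shot" number tells which), for a name from the list of things; names that differ only in an ending like _2 or _b are one class to them, and where a whole thing is asked for, a point or a joint stands for the part that bears it (a point fixed in the world has none). Each returns a list of dicts, best first, with "conf" (0 to 1); they miss things now and then, are a little off and sometimes report something else, mostly with a low value. They report only what shows in the picture. A call takes as long as a camera call. They do not tell look-alikes from the thing itself.
- env.regions_of(picture, target): "region" (400x640 bool, what is visible of it) and "rect" ([left, top, right, bottom] in pixels, round what is visible of it).
The state is a dict: "time_s": time; "qpos": joint angles; "joint_velocities": joint speeds; "effort": joint torques, N m; "tool_pos": TCP position; "tool_rot": TCP orientation; "force": force on the tool from outside, world axes, zero at the start; "wrist_torque": the same for the moment, N m; "grip_width": finger opening in m.
Only numpy, scipy, OpenCV 4.12 (cv2) and the standard library are available. Lean on these libraries where they do the work, as an engineer would, in place of code of your own. Each camera call takes 0.05 s, during which the arm holds its last target. There are 200 camera calls.

## Working session

There is one attempt and no reset: what is moved stays moved. The work goes in short steps, Python scripts to look and compute and a tool call to move; the robot and the scene stay as the last step left them, time stands still between calls to the robot, and variables do not carry over. Pictures are saved under pics/ and viewed, about 8 in all and at most 12, crops included, and the job is handed in when it is done.

Besides the shell and the picture viewer there is one more tool, called after ">>>" by a JSON object that holds its "name" and its "arguments", one argument or row to a line. apply_moves: Moves the arm, as the interface text tells. Its arguments: {"type":"object","properties":{"targets":{"type":"array","items":{"type":"array"}},"hand":{"type":"number"},"squeeze":{"type":"number"}},"required":["targets"]}

```bash
mkdir -p pics; ls
cat > h.py <<'E'
import numpy as np, cv2
from cell import env
def snap(n):
    c=env.read_camera(n); return c
def save(c,name): cv2.imwrite('pics/'+name,cv2.cvtColor(c['image'],cv2.COLOR_RGB2BGR))
def proj(c,P):
    P=np.atleast_2d(P); T=np.array(c['camera_from_world']); q=P@T[:3,:3].T+T[:3,3]; uv=q@np.array(c['camera_matrix']).T
    return uv[:,:2]/uv[:,2:]
def back(c,uv,z):
    T=np.array(c['camera_from_world']);R=T[:3,:3];o=-R.T@T[:3,3]
    d=R.T@np.linalg.inv(c['camera_matrix'])@np.array([uv[0],uv[1],1.]); return o+d*(z-o[2])/d[2]
E
python3 - <<'E'
from h import *
np.set_printoptions(precision=3,suppress=True)
for n in ('scene','top'):
    c=snap(n); save(c,n+'0.png'); T=np.array(c['camera_from_world']);print(n,-T[:3,:3].T@T[:3,3],T[:3,:3].tolist(),np.array(c['camera_matrix']).tolist())
    for t in ('tub_a','pan_left_top','balance','pipe'):
        for r in env.regions_of(c,t)[:6]: 
            ys,xs=np.nonzero(r['region']); print(t,round(r['conf'],2),r['rect'],len(xs),xs.mean().round(1),ys.mean().round(1))
print({k:np.round(v,3) for k,v in env.get_obs().items()})
E
```

```text
pics
scene [ 1.099 -0.699  1.193] [[0.7565505763336806, 0.6539124971785528, -0.005447153649828283], [0.5126062144989428, -0.5981958028467809, -0.6159518246693968], [-0.4060370602620401, 0.4632064631351818, -0.7877649891963694]] [[451.62315082251524, 0.0, 319.25939118412873], [0.0, 451.62315082251524, 192.7619786468938], [0.0, 0.0, 1.0]]
tub_a 0.95 [289.8, 226.0, 320.7, 265.9] 869 306.7 244.1
tub_a 0.93 [303.4, 203.7, 337.4, 242.5] 805 324.5 221.1
tub_a 0.9 [340.4, 167.5, 368.5, 203.9] 801 352.8 185.7
tub_a 0.86 [355.8, 151.0, 378.4, 186.8] 524 369.3 165.3
tub_a 0.84 [336.6, 267.2, 361.9, 300.3] 787 348.1 284.2
tub_a 0.69 [234.5, 257.7, 263.4, 291.9] 840 249.4 275.0
pan_left_top 0.94 [313.5, 150.1, 387.7, 212.2] 957 344.0 181.4
pan_left_top 0.35 [341.9, 117.1, 378.4, 123.4] 185 362.7 117.3
balance 0.68 [263.0, 146.7, 386.7, 272.8] 2853 328.8 213.6
pipe 0.94 [257.9, 80.4, 418.1, 316.1] 4885 333.2 194.3
top [ 0.399 -0.037  1.593] [[-0.012571892650670756, -0.9999202469396362, 0.0012030275793381165], [-0.9955136625603357, 0.012403634487541422, -0.09380137262964454], [0.09377896976873848, 
[... 515 characters left out ...]
179.9, 314.0, 226.9] 1761 288.1 208.1
balance 0.82 [256.4, 167.1, 385.6, 228.2] 4421 322.6 201.7
pipe 0.61 [193.4, 141.4, 438.4, 206.0] 3770 315.3 170.2
pipe 0.51 [258.1, 169.1, 385.2, 228.2] 4236 322.5 202.4
{'time_s': np.float64(0.5), 'qpos': array([-63.65 ,  18.393,  -4.018,  83.111,   1.294,  78.541,  -3.261]), 'joint_velocities': array([-0.019, -0.07 , -0.116, -0.091, -0.072,  0.055,  0.018]), 'effort': array([  0.   , -49.06 ,  -0.402, -31.246,  -0.064,   0.035,   0.   ]), 'tool_pos': array([0.28 , 0.586, 0.223]), 'tool_rot': array([-180.   ,    0.001,  154.459]), 'force': array([ 0.157,  0.391, -0.119]), 'wrist_torque': array([-0.055,  0.027, -0.011]), 'grip_width': np.float64(0.087)}
```

Run:
```python
import cv2
a=cv2.imread('pics/scene0.png')[70:330,190:450]; b=cv2.imread('pics/top0.png')[110:310,180:450]
a=cv2.resize(a,(590,590),interpolation=cv2.INTER_CUBIC); cv2.imwrite('pics/s1.png',a)
cv2.imwrite('pics/t1.png',cv2.resize(b,None,fx=2.95,fy=2.95,interpolation=cv2.INTER_CUBIC))
```

```text
(no output)
```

View pics/s1.png

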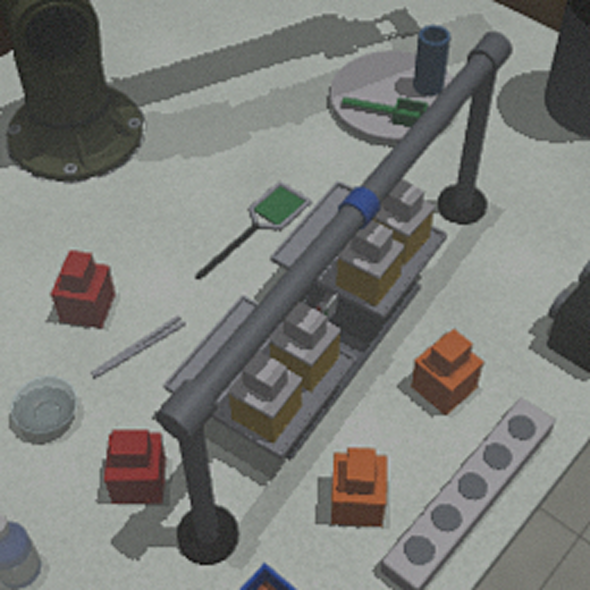

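View pics/t1.png

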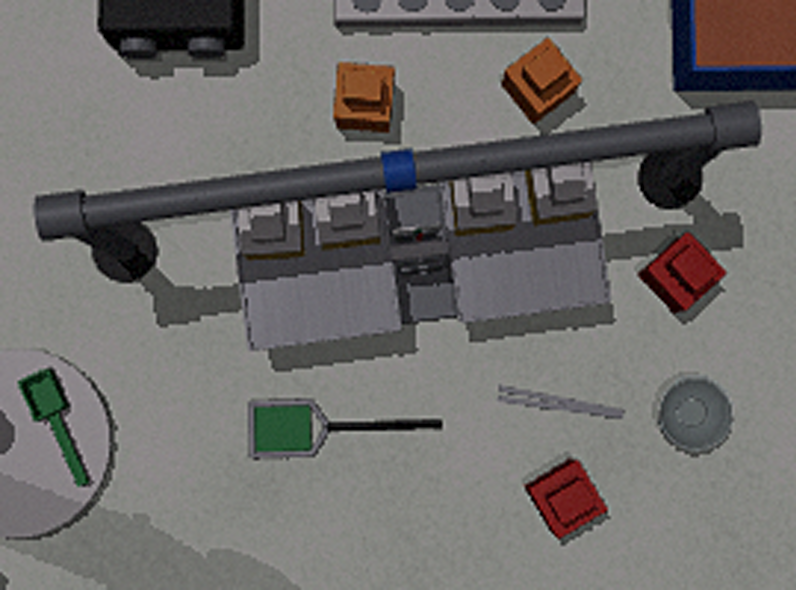

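The scene view shows the balance from behind: the four yellow tubs stand in the rear row under the pipe, at crop pixels of about (265,395), (305,345), (370,265) and (403,220). The orange and red boxes are look-alikes. The top view shows the grip blocks at crop pixels (269,222), (346,210), (488,195) and (565,185), partly behind the pipe, and both front halves free.

```bash
cat > fit.py <<'E'
from h import *
from scipy.optimize import least_squares
np.set_printoptions(precision=4,suppress=True)
cs={n:snap(n) for n in('top','scene')}
def model(p,pt):
    x,y,yaw,t=p; X,Y,side,dz=pt
    z=.085+dz-(0.12*t*side); c,s=np.cos(yaw),np.sin(yaw); Y=Y+.12*side
    return np.array([x+c*X-s*Y,y+s*X+c*Y,z])
T=lambda u,v:(u/2.95+180,v/2.95+110); S=lambda u,v:(u/2.27+190,v/2.27+70)
F=[('top',T(251,349),(-.09,.085,1,.005)),('top',T(403,323),(-.09,-.085,1,.005)),('top',T(459,322),(-.09,.085,-1,.005)),('top',T(610,300),(-.09,-.085,-1,.005)),
('scene',S(345,185),(-.09,.085,1,.005)),('scene',S(273,258),(-.09,-.085,1,.005)),('scene',S(247,300),(-.09,.085,-1,.005)),('scene',S(166,386),(-.09,-.085,-1,.005)),('scene',S(445,237),(.09,.085,1,.005))]
f=lambda p:np.concatenate([proj(cs[n],model(p,q))[0]-uv for n,uv,q in F])
r=least_squares(f,[.55,0,.1,0],loss='soft_l1')
print('balance',r.x,'\nres',f(r.x).reshape(-1,2).round(1).tolist())
p=r.x
for n in cs:
  for g in env.regions_of(cs[n],'tub_a')[:8]:
    ys,xs=np.nonzero(g['region']); 
    print(n,round(g['conf'],2),(xs.mean().round(1),ys.mean().round(1)),back(cs[n],(xs.mean(),ys.mean()),.14))
for n in cs:
  im=cv2.resize(cv2.cvtColor(cs[n]['image'],cv2.COLOR_RGB2BGR),None,fx=4,fy=4,interpolation=cv2.INTER_CUBIC)
  def poly(P,col):
    uv=((proj(cs[n],P)+.5)*4-.5).astype(int); cv2.polylines(im,[uv],True,col,1)
  for s in(1,-1):
    poly(np.array([model(p,(a,b,s,.005)) for a,b in((-.09,-.085),(-.09,.085),(.09,.085),(.09,-.085))]),(0,0,255))
    for k in(1,-1):
      for z,a,b in((.066,.033,.033),(.102,.022,.017)):
        poly(np.array([model(p,(.04+a*i,.043*k+b*j,s,z)) for i,j in((-1,-1),(-1,1),(1,1),(1,-1))]),(0,255,0))
  cv2.imwrite(f'pics/ov_{n}.png',im[560:1110,1000:1580] if n=='scene' else im[620:960,980:1580])
E
python3 fit.py; python3 -c "
import cv2,numpy as np
a=cv2.imread('pics/ov_scene.png');cv2.imwrite('pics/ovs.png',a);print(a.shape)"
```

```text
balance [ 0.5812 -0.0698  0.1106 -0.0559] 
res [[-0.4, -2.8], [-0.7, -0.3], [1.1, -2.3], [0.4, -1.1], [-2.4, -0.9], [-0.2, -0.2], [-1.8, -1.4], [-0.9, -0.4], [1.1, -0.6]]
top 0.89 (np.float64(297.2), np.float64(184.5)) [0.5981 0.0142 0.14  ]
top 0.84 (np.float64(369.9), np.float64(175.1)) [ 0.626  -0.2216  0.14  ]
top 0.84 (np.float64(363.2), np.float64(136.5)) [ 0.7535 -0.2026  0.14  ]
top 0.82 (np.float64(271.1), np.float64(188.5)) [0.5862 0.0986 0.14  ]
top 0.78 (np.float64(410.9), np.float64(202.1)) [ 0.5365 -0.3513  0.14  ]
top 0.75 (np.float64(302.4), np.float64(142.5)) [ 0.7359 -0.0041  0.14  ]
top 0.57 (np.float64(371.9), np.float64(278.1)) [ 0.296  -0.2199  0.14  ]
top 0.56 (np.float64(343.6), np.float64(178.8)) [ 0.615 -0.136  0.14 ]
scene 0.94 (np.float64(306.6), np.float64(244.6)) [ 0.6471 -0.2373  0.14  ]
scene 0.92 (np.float64(386.2), np.float64(232.7)) [ 0.7887 -0.0654  0.14  ]
scene 0.92 (np.float64(226.4), np.float64(197.4)) [ 0.3604 -0.2705  0.14  ]
scene 0.84 (np.float64(249.5), np.float64(275.3)) [ 0.5967 -0.4026  0.14  ]
scene 0.81 (np.float64(348.1), np.float64(284.4)) [ 0.8063 -0.2565  0.14  ]
scene 0.74 (np.float64(324.8), np.float64(221.6)) [ 0.6356 -0.1475  0.14  ]
scene 0.67 (np.float64(369.3), np.float64(164.8)) [0.6023 0.1048 0.14  ]
scene 0.65 (np.float64(353.3), np.float64(185.5)) [0.6157 0.0077 0.14  ]
(550, 580, 3)
```

View pics/ov_scene.png

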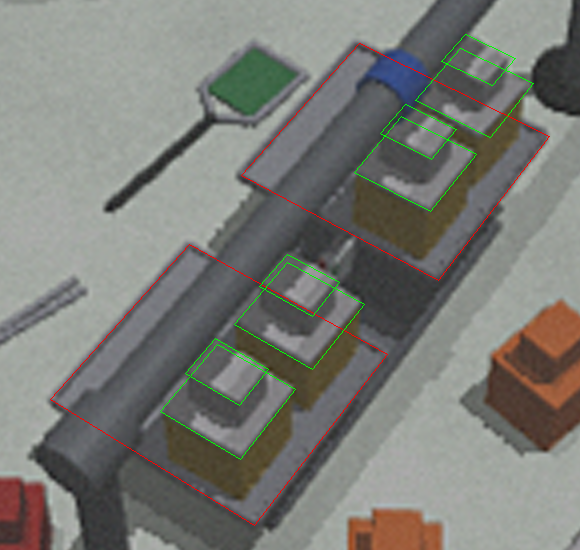

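View pics/ov_top.png

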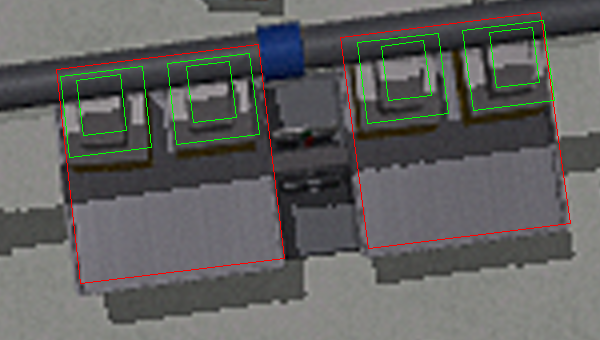

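```bash
cat >> h.py <<'E'
from scipy.spatial.transform import Rotation as Ro
np.set_printoptions(precision=4,suppress=True)
def plan(blk,yaw,th=40,dx=.008,h=.078,back=0,cmd=None):
    """blk: world xyz of tub underside centre; TCP pose, printed as shift mm / rotvec from current (or cmd) pose"""
    o=env.get_obs(); p0=np.array(o['tool_pos']) if cmd is None else cmd; R0=Ro.from_euler('xyz',o['tool_rot'],degrees=True)
    Rb=Ro.from_euler('z',yaw); t=np.radians(th)
    z=np.array([np.sin(t),0,-np.cos(t)]);best=None
    for s in(1,-1):
        y=np.array([0,s,0.]); R=Rb*Ro.from_matrix(np.stack([np.cross(y,z),y,z],1)); rv=(R*R0.inv()).as_rotvec()
        if best is None or np.linalg.norm(rv)<np.linalg.norm(best[1]): best=(R,rv)
    p=np.array(blk)+Rb.apply([dx,0,h])-back*best[0].as_matrix()[:,2]
    print('tcp',p,'shift',((p-p0)*1000).round(1),'rv',best[1].round(4),'deg',np.degrees(np.linalg.norm(best[1])).round(1)); return p,best[0]
E
python3 - <<'E'
from h import *
c=snap('top')
T=lambda u,v:(u/2.95+180,v/2.95+110)
for uv in((60,215),(740,125),(399,170)): print('pipe',back(c,T(*uv),.3))
Rb=Ro.from_euler('z',.11); B=np.array([.577,-.07,0])
blk=B+Rb.apply([.04,-.12+.043,.085-.007]); print(blk)
plan(blk,.11,back=.11); plan(blk,.11)
E
```

```text
pipe [0.5844 0.2869 0.3   ]
pipe [ 0.6653 -0.3793  0.3   ]
pipe [ 0.6247 -0.044   0.3   ]
[ 0.6252 -0.1421  0.078 ]
tcp [ 0.5629 -0.149   0.2403] shift [ 282.6 -735.5   17.6] rv [-0.1182 -0.6969  0.5327] deg 50.7
tcp [ 0.6332 -0.1413  0.156 ] shift [ 352.9 -727.8  -66.6] rv [-0.1182 -0.6969  0.5327] deg 50.7
```

>>> {"name": "apply_moves", "arguments": {
  "targets": [
    [[60,-400,70],[-0.118,-0.697,0.533]],
    [[60,-400,70],[-0.118,-0.697,0.533]],
    [[60,-400,70],[-0.118,-0.697,0.533]],
    [[60,-400,70],[-0.118,-0.697,0.533]],
    [[60,-400,70],[-0.118,-0.697,0.533]],
    [[60,-400,70],[-0.118,-0.697,0.533]],
    [[60,-400,70],[-0.118,-0.697,0.533]],
    [[60,-400,70],[-0.118,-0.697,0.533]]
  ],
  "hand": 60,
  "squeeze": 20
}}

```text
time_s: 1.55
tool_pos: [0.3237, 0.2713, 0.1177]
tool_rot: [-173.2, 32.3, -170.0]
force: [-0.4, -0.8, -0.2]
grip_width: 0.0605
```

>>> {"name": "apply_moves", "arguments": {
  "targets": [
    [[223,-336,-52],[0,0,0]],
    [[223,-336,-52],[0,0,0]],
    [[223,-336,-52],[0,0,0]],
    [[223,-336,-52],[0,0,0]],
    [[223,-336,-52],[0,0,0]],
    [[223,-336,-52],[0,0,0]],
    [[223,-336,-52],[0,0,0]],
    [[223,-336,-52],[0,0,0]]
  ]
}}

```text
time_s: 2.35
tool_pos: [0.4496, 0.1369, 0.0948]
tool_rot: [-173.5, 31.8, -170.0]
force: [0.1, 1.1, -0.5]
grip_width: 0.0602
```

Run:
```python
from h import *
o=env.get_obs(); print(o['qpos'],o['joint_velocities'],o['tool_pos'],o['tool_rot'],o['force'])
c=snap('scene'); save(c,'s2.png')
im=c['image'][40:300,180:500]; cv2.imwrite('pics/s2.png',cv2.resize(im[:,:,::-1],None,fx=2,fy=2))
```

```text
[ -1.2641 -17.2867 -29.9199 140.2048  19.0318  28.8852  51.4392] [102.6085   0.0645 -41.5905   0.2244 -55.9088 -35.5925  94.4483] [0.4496 0.1369 0.0948] [-173.5065   31.8354 -169.9812] [ 0.1406  1.0952 -0.5281]
```

View pics/s2.png

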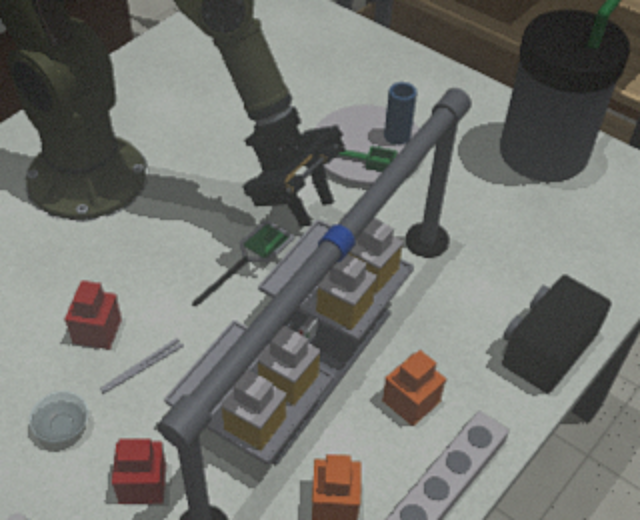

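The scene view shows the gripper at crop pixel (300,180), just in front of the left pan. The elbow is folded to its limits (j2 -17.3, j4 140.2), so I'll go up first and use less lean.

>>> {"name": "apply_moves", "arguments": {
  "targets": [
    [[0,-30,50],[0,0,0]],
    [[10,-60,100],[0,0,0]],
    [[20,-90,130],[0,0,0]],
    [[20,-90,130],[0,0,0]]
  ]
}}

```text
time_s: 2.8
tool_pos: [0.4964, 0.0771, 0.1482]
tool_rot: [-172.6, 29.0, -169.7]
force: [-0.2, -1.2, -0.4]
grip_width: 0.06
```

```bash
cat > kin.py <<'E'
from h import *
import itertools
D=[([-63.65,18.393,-4.018,83.111,1.294,78.541,-3.261],[.28,.586,.223],[-180,.001,154.459]),
([-1.2641,-17.2867,-29.9199,140.2048,19.0318,28.8852,51.4392],[.4496,.1369,.0948],[-173.5065,31.8354,-169.9812])]
o=env.get_obs(); D.append((o['qpos'],o['tool_pos'],o['tool_rot'])); print(o['qpos'],o['tool_pos'],o['tool_rot'],o['force'])
def chain(q,s,c):
    q=np.radians(q); R=Ro.identity(); out=[]
    for i in range(7):
        R=R*Ro.from_euler('z' if i%2==0 else 'y', s[i]*q[i]+c[i]); out.append(R)
    return out
best=[]
for s in itertools.product((1,-1),repeat=4):
    S=[s[0],1,s[1],1,s[2],1,s[3]]
    def err(c): return np.concatenate([(Ro.from_euler('xyz',r,degrees=True).inv()*chain(q,S,[c[0],0,0,0,0,0,c[1]])[-1]).as_rotvec() for q,p,r in D])
    for c0 in itertools.product((0,1.57,3.14,-1.57),repeat=2):
        f=least_squares(err,c0) if 0 else None
        best.append((np.linalg.norm(err(c0)),S,c0))
best.sort(key=lambda b:b[0]); print(best[:3])
E
python3 kin.py
```

```text
[ 11.3107 -17.2722 -27.7749 132.2712   4.8601  35.2649  77.7826] [0.4964 0.0771 0.1482] [-172.6037   29.0288 -169.6539] [-0.2165 -1.2125 -0.4269]
[(np.float64(0.001383827521056007), [-1, 1, -1, 1, -1, 1, -1], (0, 1.57)), (np.float64(0.6862967946911606), [-1, 1, -1, 1, 1, 1, -1], (0, 1.57)), (np.float64(0.8780083184095553), [-1, 1, -1, 1, 1, 1, -1], (-1.57, 0))]
```

```bash
cat > ik.py <<'E'
from h import *
from scipy.optimize import least_squares
S=[-1,1,-1,1,-1,1,-1];C=[0]*6+[np.pi/2]
D=[([-63.65,18.393,-4.018,83.111,1.294,78.541,-3.261],[.28,.586,.223]),
([-1.2641,-17.2867,-29.9199,140.2048,19.0318,28.8852,51.4392],[.4496,.1369,.0948]),
([11.3107,-17.2722,-27.7749,132.2712,4.8601,35.2649,77.7826],[0.4964,0.0771,0.1482])]
lo=np.array([-163.93,-17.29,-79.2,3.27,-89.18,5.43,-154.24]);hi=np.array([163.93,119.83,71.16,140.29,269.18,117.66,154.24])
def chain(q):
    q=np.radians(q); R=Ro.identity(); out=[]
    for i in range(7):
        R=R*Ro.from_euler('z' if i%2==0 else 'y', S[i]*q[i]+C[i]); out.append(R.as_matrix())
    return out
def cols(q):
    R=chain(q); return np.stack([[0,0,1],R[1][:,2],R[3][:,2],R[5][:,2],R[2][:,0]-R[3][:,0],R[5][:,0]],1),R[6]
A=np.concatenate([cols(q)[0] for q,p in D]);b=np.concatenate([p for q,p in D])
L=np.linalg.lstsq(A,b,rcond=None)[0]
def fk(q): M,R=cols(q); return M@L,R
def ik(p,R,q0s):
    best=None
    for q0 in q0s:
        def e(q):
            P,RR=fk(q); return np.r_[(P-p)*1000,Ro.from_matrix(RR@R.T).as_rotvec()*300]
        r=least_squares(e,np.clip(q0,lo+.5,hi-.5),bounds=(lo,hi))
        if best is None or r.cost<best.cost: best=r
    return np.sqrt(2*best.cost),best.x
E
python3 - <<'E'
from ik import *
print(L,np.abs(A@L-b).max())
B=np.array([.577,-.07,0]);Rb=Ro.from_euler('z',.11)
q0s=[np.array(d[0]) for d in D]+[np.array([11,0,0,110,0,40,80]),np.array([11,0,40,110,0,40,80])]
def pose(loc,th,z,dx=.008,h=.078):
    t=np.radians(th);zz=np.array([np.sin(t),0,-np.cos(t)]);out=[]
    for s in(1,):
        y=np.array([0,s,0.]);out=Rb.as_matrix()@np.stack([np.cross(y,zz),y,zz],1)
    return B+Rb.apply([loc[0]+dx,loc[1],z+h]),out
for name,loc,z in(('c',(.04,-.077),.078),('d',(.04,-.163),.078),('place_out',(-.035,.165),.085),('place_mid',(-.035,.12),.085),('place_in',(-.035,.075),.085),('place_lift',(-.035,.16),.125)):
    for th in(25,30,35):
        for dx in(.008,):
            p,R=pose(loc,th,z,dx); e,q=ik(p,R,q0s); print(name,th,p,round(e,1),q.round(1))
E
```

```text
[ 0.3323  0.552   0.5229  0.4999 -0.0449 -0.0142] 0.023404521864731465
c 25 [ 0.6332 -0.1413  0.156 ] 0.0 [  3.2   4.7  18.6 113.1 -19.5  41.6 130. ]
c 30 [ 0.6332 -0.1413  0.156 ] 0.0 [ 19.2   2.4   3.9 117.8 -25.1  35.8 136.8]
c 35 [ 0.6332 -0.1413  0.156 ] 0.0 [ 18.4   0.9   7.  122.2 -35.9  31.1 148.6]
d 25 [ 0.6426 -0.2267  0.156 ] 0.0 [ 32.5   9.   -3.2 108.2 -20.1  43.8 138. ]
d 30 [ 0.6426 -0.2267  0.156 ] 0.0 [  7.6   8.1  26.7 112.6 -34.9  41.4 152.4]
d 35 [ 0.6426 -0.2267  0.156 ] 0.0 [ 67.1   7.5 -34.6 116.9 -32.8  33.5 154. ]
place_out 25 [0.532 0.091 0.163] 0.0 [ -5.8 -10.1  -5.3 124.6   1.8  40.6  84. ]
place_out 30 [0.532 0.091 0.163] 0.0 [ -0.4 -13.7 -10.3 129.5  -0.1  34.1  85.3]
place_out 35 [0.532 0.091 0.163] 0.0 [-26.7 -16.7  11.3 134.2  17.2  28.4  68.8]
place_mid 25 [0.537  0.0463 0.163 ] 0.0 [-33.3 -11.5  25.7 124.7   8.   40.9  84.4]
place_mid 30 [0.537  0.0463 0.163 ] 0.0 [-37.2 -15.8  28.2 129.5  14.4  35.1  78.7]
place_mid 35 [0.537  0.0463 0.163 ] 0.0 [ -5.9 -16.6   2.  134.4  -1.9  27.2  93.9]
place_in 25 [0.5419 0.0016 0.163 ] 0.0 [  8.1  -9.7  -4.1 124.3  -7.6  41.  104.9]
place_in 30 [0.5419 0.0016 0.163 ] 0.0 [ 10.  -12.9  -4.6 129.1 -11.9  34.9 109.5]
place_in 35 [0.5419 0.0016 0.163 ] 0.0 [-16.8 -16.8  19.1 133.9  -0.1  27.4  99.7]
place_lift 25 [0.5326 0.0861 0.203 ] 0.0 [ -5.5 -12.7  -4.6 121.4   0.9  46.3  85.6]
place_lift 30 [0.5326 0.0861 0.203 ] 0.0 [-31.9 -17.2  16.4 126.2  13.8  41.2  73.3]
place_lift 35 [0.5326 0.0861 0.203 ] 12.1 [-12.4 -17.3  -0.  129.4   6.5  34.6  79.5]
```

Run:
```python
from h import *
Rb=Ro.from_euler('z',.11); B=np.array([.577,-.07,0])
blk=B+Rb.apply([.04,-.12+.043,.085-.007])
plan(blk,.11,th=32,back=.09)
```

```text
tcp [ 0.5858 -0.1465  0.2323] shift [  89.3 -223.6   84.1] rv [ 0.1175 -0.0351 -0.0049] deg 7.0
```

>>> {"name": "apply_moves", "arguments": {
  "targets": [
    [[20,-30,50],[0.04,-0.01,0]],
    [[40,-60,84],[0.118,-0.035,-0.005]],
    [[60,-110,84],[0.118,-0.035,-0.005]],
    [[75,-150,84],[0.118,-0.035,-0.005]],
    [[85,-190,84],[0.118,-0.035,-0.005]],
    [[89,-224,84],[0.118,-0.035,-0.005]],
    [[89,-224,84],[0.118,-0.035,-0.005]],
    [[89,-224,84],[0.118,-0.035,-0.005]]
  ]
}}

```text
time_s: 3.6
tool_pos: [0.5843, -0.1484, 0.2301]
tool_rot: [179.9, 31.8, -174.0]
force: [0.6, 1.4, -1.0]
grip_width: 0.0598
```

Run:
```python
from h import *
o=env.get_obs();print(o['time_s'],o['qpos'],o['joint_velocities'].round(1),o['tool_pos'],o['tool_rot'])
c=snap('wrist');print({k:(np.array(v).round(4).tolist() if k!='image' else 0) for k,v in c.items()})
np.savez('w1.npz',image=c['image'],K=c['camera_matrix'],M=c['mount'],p=o['tool_pos'],r=o['tool_rot'])
save(c,'w1.png')
```

```text
3.6 [  5.8666  -7.9681  12.8992 116.9921 -16.629   42.802  124.5784] [-0.6 -1.  -3.1  1.2 -0.3  0.   0.2] [ 0.5843 -0.1484  0.2301] [ 179.9449   31.8003 -173.9719]
{'image': 0, 'camera_matrix': [[309.7069, 0.0, 316.6915], [0.0, 309.7069, 197.1018], [0.0, 0.0, 1.0]], 'mount': [[0.0004, -0.9598, -0.2808, 0.0779], [1.0, 0.0004, 0.0001, -0.0007], [-0.0, -0.2808, 0.9598, -0.1612], [0.0, 0.0, 0.0, 1.0]], 'shot': 7}
```

View pics/w1.png

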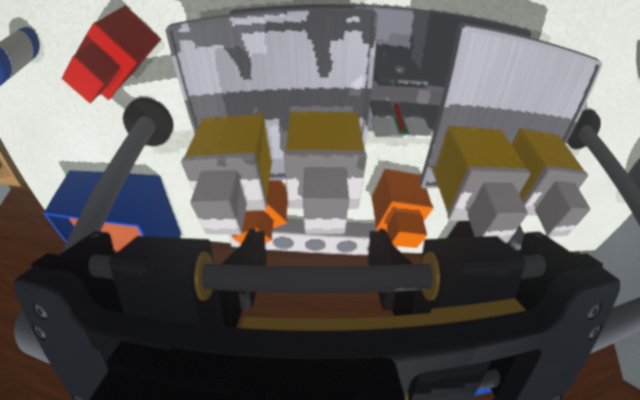

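The wrist view is sharp. Tub_c's grip block is at about (325,190), tub_d's at (218,195), b's at (497,205) and a's at (560,205). The pan front corners are at (168,25), (375,12), (463,27) and (600,62), and the red pointer is at (400,115).

```bash
cat >> h.py <<'E'
def wproj(K,M,p,r,P):
    R=Ro.from_euler('xyz',r,degrees=True).as_matrix(); P=np.atleast_2d(P)
    t=(P-p)@R; M=np.array(M); c=(t-M[:3,3])@M[:3,:3]
    rho=np.hypot(c[:,0],c[:,1]); a=np.arctan2(rho,c[:,2]); return np.stack([K[0][2]+K[0][0]*a*c[:,0]/rho,K[1][2]+K[1][1]*a*c[:,1]/rho],1)
E
cat > wfit.py <<'E'
from h import *
from scipy.optimize import least_squares
d=np.load('w1.npz'); W=lambda P:wproj(d['K'],d['M'],d['p'],d['r'],P)
def model(p,pt):
    x,y,yaw,t=p[:4]; X,Y,side,dz=pt
    z=.085+dz-(0.12*t*side); c,s=np.cos(yaw),np.sin(yaw); Y=Y+.12*side
    return np.array([x+c*X-s*Y,y+s*X+c*Y,z])
F=[((168,25),(-.09,-.085,-1,.005)),((375,11),(-.09,.085,-1,.005)),((462,27),(-.09,-.085,1,.005)),((600,62),(-.09,.085,1,.005))]
f=lambda p:np.concatenate([W(model(p,q))[0]-uv for uv,q in F])
r=least_squares(f,[.575,-.07,.11,0],loss='soft_l1'); p=r.x
print(p,f(p).reshape(-1,2).round(1).tolist(), 'sig',np.sqrt(np.diag(np.linalg.inv(r.jac.T@r.jac))))
k=4; x0,y0,x1,y1=170,95,370,240
im=cv2.resize(d['image'][y0:y1,x0:x1,::-1],None,fx=k,fy=k,interpolation=cv2.INTER_CUBIC)
def poly(P,col):
    uv=((W(P)+.5-[x0,y0])*k-.5).astype(int); cv2.polylines(im,[uv],True,col,1)
for kk in(1,-1):
  for z,a,b in((0.0,.032,.032),(.066,.033,.033),(.066,.022,.017),(.102,.022,.017)):
    poly(np.array([model(p,(.04+a*i,.043*kk+b*j,-1,z)) for i,j in((-1,-1),(-1,1),(1,1),(1,-1))]),(0,255,0))
cv2.imwrite('pics/w1o.png',im)
E
python3 wfit.py
```

```text
[ 0.5722 -0.0699  0.1124 -0.0459] [[-4.8, 0.3], [-0.1, 0.6], [1.7, -1.5], [0.6, 1.0]] sig [0.0008 0.0008 0.005  0.0127]
```

View pics/w1o.png

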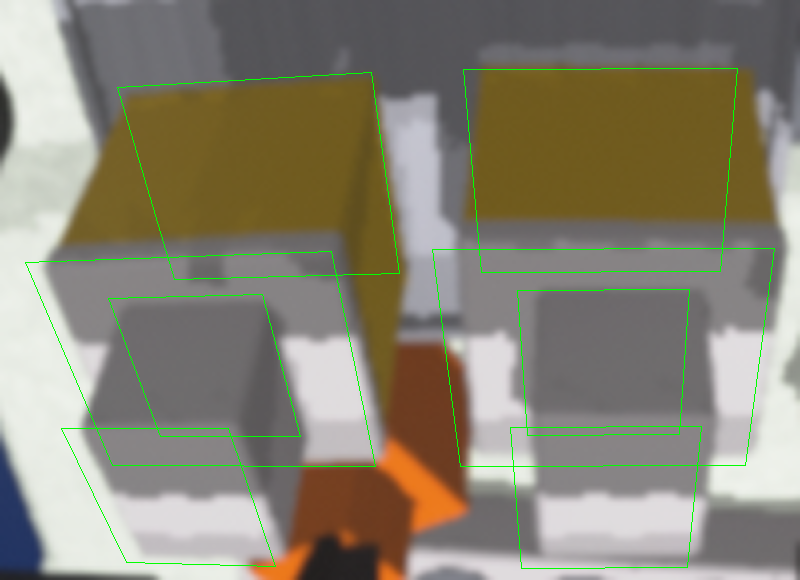

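```bash
cat > tub.py <<'E'
from h import *
d=np.load('w1.npz'); W=lambda P:wproj(d['K'],d['M'],d['p'],d['r'],P)
from scipy.optimize import least_squares
u=lambda a,b:((a+.5)/4-.5+170,(b+.5)/4-.5+95)
G=[(-.022,-.017,.102),(-.022,.017,.102),(.022,-.017,.102),(.022,.017,.102),(-.022,-.017,.066),(-.022,.017,.066),(-.032,-.032,0),(-.032,.032,0)]
V={'c':[(530,416),(716,418),(543,552),(700,554),(538,292),(698,292),(480,70),(752,70)],'d':[(86,427),(240,430),(132,556),(275,560),(125,300),(272,312),(128,92),(370,75)]}
for n in V:
    def f(p):
        P=np.array(G); c,s=np.cos(p[3]),np.sin(p[3]); Q=np.stack([p[0]+c*P[:,0]-s*P[:,1],p[1]+s*P[:,0]+c*P[:,1],p[2]+P[:,2]],1)
        return (W(Q)-np.array([u(*v) for v in V[n]])).ravel()
    r=least_squares(f,[.62,-.15,.08,.11],loss='soft_l1'); print(n,r.x,f(r.x).reshape(-1,2).round(1).tolist(),np.sqrt(np.diag(np.linalg.inv(r.jac.T@r.jac))))
    plan(r.x[:3],r.x[3],th=32)
E
python3 tub.py
```

```text
c [ 0.6254 -0.138   0.0725  0.1131] [[0.4, 0.5], [-0.2, -0.3], [-0.7, 0.8], [0.1, 0.1], [-0.3, -1.4], [1.2, -1.6], [0.4, 0.6], [-1.1, 0.5]] [0.0017 0.0004 0.0017 0.0141]
tcp [ 0.6334 -0.1371  0.1505] shift [ 49.1   9.7 -79.6] rv [-0.0004 -0.0036  0.0048] deg 0.3
d [ 0.6384 -0.2283  0.0722  0.0778] [[-2.0, -0.3], [-0.1, -0.1], [0.1, -0.2], [0.5, 0.3], [-0.7, 0.2], [-0.1, -2.7], [0.4, 0.5], [1.6, 3.3]] [0.0025 0.0009 0.0021 0.0166]
tcp [ 0.6464 -0.2277  0.1502] shift [ 62.1 -81.  -79.9] rv [-0.0004 -0.0036 -0.0305] deg 1.8
```

>>> {"name": "apply_moves", "arguments": {
  "targets": [
    [[10,12,-10],[0,0,0]],
    [[20,12,-25],[0,0,0]],
    [[30,11,-45],[0,0,0]],
    [[40,10,-62],[0,0,0]],
    [[49,10,-77],[0,0,0]],
    [[49,10,-77],[0,0,0]],
    [[49,10,-77],[0,0,0]]
  ]
}}

```text
time_s: 4.35
tool_pos: [0.6333, -0.136, 0.1535]
tool_rot: [180.0, 31.8, -173.7]
force: [-0.4, -0.1, 0.1]
grip_width: 0.06
```

```bash
cat > fz.py <<'E'
from h import *
F=[];T=[]
for i in range(6): snap('wrist') ; o=env.get_obs(); F.append(o['force']);T.append(o['wrist_torque'])
print(o['time_s'],o['tool_pos'],o['tool_rot'],o['qpos'],'F',np.mean(F,0),np.std(F,0),'T',np.mean(T,0),'w',o['grip_width'])
E
python3 fz.py
```

```text
4.65 [ 0.6337 -0.1379  0.1546] [-179.9677   31.9583 -173.8171] [  4.4157   1.9107  12.4208 117.2377 -22.9036  33.0914 129.0975] F [-0.08   -0.0029  0.5174] [0.333  0.142  0.3778] T [-0.041   0.6444  0.002 ] w 0.05997311025264832
```

>>> {"name": "apply_moves", "arguments": {
  "targets": [
    [[0,0,0],[0,0,0]],
    [[0,0,0],[0,0,0]],
    [[0,0,0],[0,0,0]],
    [[0,0,0],[0,0,0]],
    [[0,0,0],[0,0,0]]
  ],
  "hand": 20,
  "squeeze": 20
}}

```text
time_s: 5.15
tool_pos: [0.6335, -0.1378, 0.1535]
tool_rot: [-180.0, 31.9, -173.8]
force: [-0.4, 0.9, -0.7]
grip_width: 0.0343
```

>>> {"name": "apply_moves", "arguments": {
  "targets": [
    [[0,0,5],[0,0,0]],
    [[-2,0,12],[0,0,0]],
    [[-8,0,20],[0,0,0]],
    [[-14,0,30],[0,0,0]],
    [[-20,0,40],[0,0,0]],
    [[-20,0,40],[0,0,0]],
    [[-20,0,40],[0,0,0]]
  ]
}}

```text
time_s: 5.85
tool_pos: [0.6136, -0.138, 0.1944]
tool_rot: [-180.0, 31.9, -173.8]
force: [-0.1, -0.5, -0.4]
grip_width: 0.0337
```

```bash
python3 fz.py
python3 - <<'E'
from h import *
o=env.get_obs();c=snap('wrist')
np.savez('w2.npz',image=c['image'],K=c['camera_matrix'],M=c['mount'],p=o['tool_pos'],r=o['tool_rot']); save(c,'w2.png')
E
```

```text
6.15 [ 0.6134 -0.1377  0.1929] [ 179.9972   31.8172 -173.8232] [  4.5473  -2.9064  12.454  117.035  -18.9064  37.6926 125.4593] F [-0.2894 -0.1808 -0.8732] [0.3972 0.6569 0.4375] T [-0.0236  0.7578  0.0069] w 0.03332258252407751
```

View pics/w2.png

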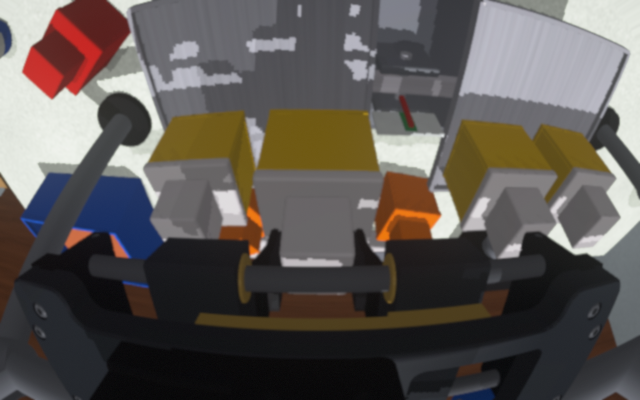

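The wrist view shows tub_c hanging between the fingers at (318,220) and clear of the pan. The force change of about 1.4 N means it is a light one, so it goes to the left pan. I'll check reach with a refitted model.

```bash
cat > ik2.py <<'E'
import ik; from ik import *
D=ik.D+[([5.8666,-7.9681,12.8992,116.9921,-16.629,42.802,124.5784],[.5843,-.1484,.2301]),([4.4157,1.9107,12.4208,117.2377,-22.9036,33.0914,129.0975],[.6337,-.1379,.1546]),([4.5473,-2.9064,12.454,117.035,-18.9064,37.6926,125.4593],[.6134,-.1377,.1929])]
def cols(q):
    R=chain(q); return np.stack([[0,0,1],R[1][:,2],R[3][:,2],R[5][:,2],R[2][:,0],R[3][:,0],R[5][:,0],R[0][:,0]],1),R[6]
A=np.concatenate([cols(q)[0] for q,p in D]);b=np.concatenate([p for q,p in D])
L=np.linalg.lstsq(A,b,rcond=None)[0]; ik.cols=cols; ik.L=L
E
python3 - <<'E'
from ik2 import *
print(L,np.abs(A@L-b).max())
o=env.get_obs();R=Ro.from_euler('xyz',o['tool_rot'],degrees=True).as_matrix()
for x in(.525,.533,.545):
  for y in(.02,.055,.09):
    print(x,y,[ (round(e,1),q[[1,3,6]].round(0)) for z in(.163,.20) for e,q in [ik.ik(np.array([x,y,z]),R,[o['qpos'],D[2][0],D[1][0]])]])
E
```

```text
Traceback (most recent call last):
  File "ik2.py", line 2, in <module>
    D=ik.D+[([5.8666,-7.9681,12.8992,116.9921,-16.629,42.802,124.5784],[.5843,-.1484,.2301]),([4.4157,1.9107,12.4208,117.2377,-22.9036,33.0914,129.0975],[.6337,-.1379,.1546]),([4.5473,-2.9064,12.454,117.035,-18.9064,37.6926,125.4593],[.6134,-.1377,.1929])]
      ^^^^
AttributeError: 'function' object has no attribute 'D'
```

```bash
sed -i 's/^import ik; from ik import \*/from ik import *\nimport ik/' ik2.py
python3 - <<'E'
from ik2 import *
print(L,np.abs(A@L-b).max())
o=env.get_obs();R=Ro.from_euler('xyz',o['tool_rot'],degrees=True).as_matrix()
for x in(.525,.533,.545):
  for y in(.02,.055,.09):
    print(x,y,[ (round(e,1),q[[1,3,6]].round(0)) for z in(.163,.20) for e,q in [ik.ik(np.array([x,y,z]),R,[o['qpos'],D[2][0],D[1][0]])]])
E
```

```text
[ 0.2698  0.4054  0.4775  0.3248 -0.0586  0.0341 -0.0641  0.0624] 0.01939636214959506
0.525 0.02 [(np.float64(2.8), array([-17., 133.,  99.])), (np.float64(18.4), array([-17., 128.,  98.]))]
0.525 0.055 [(np.float64(1.1), array([-17., 133.,  90.])), (np.float64(16.7), array([-17., 128.,  90.]))]
0.525 0.09 [(np.float64(0.0), array([-17., 132.,  82.])), (np.float64(12.4), array([-17., 128.,  83.]))]
0.533 0.02 [(np.float64(0.0), array([-17., 132., 100.])), (np.float64(11.8), array([-17., 128.,  98.]))]
0.533 0.055 [(np.float64(0.0), array([-16., 131.,  92.])), (np.float64(10.1), array([-17., 128.,  91.]))]
0.533 0.09 [(np.float64(0.0), array([-15., 131.,  83.])), (np.float64(5.9), array([-17., 128.,  83.]))]
0.545 0.02 [(np.float64(0.0), array([-14., 130.,  99.])), (np.float64(1.8), array([-17., 128.,  98.]))]
0.545 0.055 [(np.float64(0.0), array([-14., 130.,  92.])), (np.float64(0.1), array([-17., 128.,  91.]))]
0.545 0.09 [(np.float64(0.0), array([-13., 129.,  83.])), (np.float64(0.0), array([-16., 127.,  84.]))]
```

>>> {"name": "apply_moves", "arguments": {
  "targets": [
    [[-20,-2,8],[0,0,0]],
    [[-40,-4,10],[0,0.05,0]],
    [[-61,-6,10],[-0.01,0.1,0]],
    [[-63,15,10],[-0.016,0.139,0]],
    [[-66,45,10],[-0.016,0.139,0]],
    [[-70,80,10],[-0.016,0.139,0]],
    [[-74,115,10],[-0.016,0.139,0]],
    [[-78,150,10],[-0.016,0.139,0]]
  ]
}}

```text
time_s: 7.0
tool_pos: [0.5353, 0.0135, 0.2035]
tool_rot: [-179.9, 23.9, -173.8]
force: [1.0, 0.0, -1.2]
grip_width: 0.034
```

>>> {"name": "apply_moves", "arguments": {
  "targets": [
    [[-2,20,0],[0,0,0]],
    [[-5,44,0],[0,0,0]],
    [[-5,44,0],[0,0,0]],
    [[-5,44,0],[0,0,0]]
  ]
}}

```text
time_s: 7.4
tool_pos: [0.5305, 0.0563, 0.2034]
tool_rot: [-179.9, 23.8, -173.7]
force: [-0.4, -0.1, -1.0]
grip_width: 0.0339
```

Run:
```python
from h import *
o=env.get_obs();print(o['time_s'],o['qpos'],o['tool_pos'],o['tool_rot'],o['joint_velocities'].round(1))
c=snap('wrist')
np.savez('w3.npz',image=c['image'],K=c['camera_matrix'],M=c['mount'],p=o['tool_pos'],r=o['tool_rot']); save(c,'w3.png')
plan(np.array([.574,-.07,0])+Ro.from_euler('z',.112).apply([-.036,.13,.085]),.112,th=32)
```

```text
7.4 [ -1.1091 -12.3724  -7.8121 121.1596  -0.5881  47.2828  87.467 ] [0.5305 0.0563 0.2034] [-179.903    23.8476 -173.7265] [0.7 0.  1.8 0.  0.3 0.  0.1]
tcp [0.5316 0.0561 0.163 ] shift [  1.1   0.6 -40.4] rv [ 0.017  -0.1414  0.0048] deg 8.2
```

View pics/w3.png

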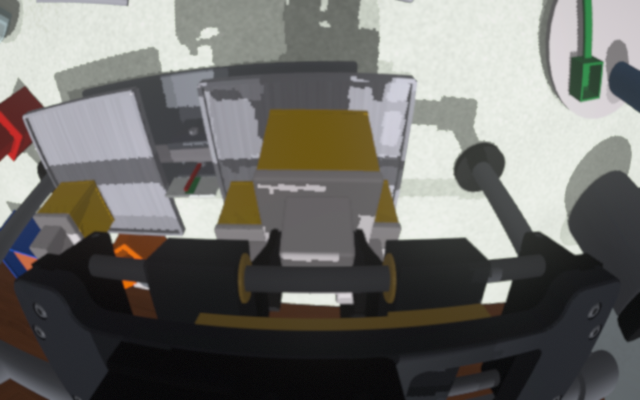

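The wrist view shows tub_c over the left pan's front half, at columns 262–380 with the pan front at 203–415. Both rear tubs behind it are clear, so I'm lowering it.

>>> {"name": "apply_moves", "arguments": {
  "targets": [
    [[-1,0,-8],[0.008,-0.07,0]],
    [[-2,0,-18],[0.016,-0.139,0]],
    [[-2,0,-26],[0.016,-0.139,0]],
    [[-2,0,-30],[0.016,-0.139,0]],
    [[-2,0,-33],[0.016,-0.139,0]],
    [[-2,0,-36],[0.016,-0.139,0]],
    [[-2,0,-36],[0.016,-0.139,0]],
    [[-2,0,-36],[0.016,-0.139,0]]
  ]
}}

```text
time_s: 8.25
tool_pos: [0.529, 0.0562, 0.1679]
tool_rot: [-180.0, 31.9, -173.8]
force: [-0.0, 0.5, -0.8]
grip_width: 0.034
```

```bash
python3 fz.py
```

```text
8.55 [0.5286 0.0562 0.1677] [-179.9874   31.8899 -173.8238] [ -0.9458 -15.6666  -8.3298 130.8656  -0.7683  32.7984  87.0898] F [-0.2322  0.0204 -1.1523] [0.3666 0.3212 0.3194] T [-0.0392  0.748  -0.0016] w 0.03396574541136207
```

>>> {"name": "apply_moves", "arguments": {
  "targets": [
    [[0,0,-2],[0,0,0]],
    [[0,0,-4],[0,0,0]],
    [[0,0,-6],[0,0,0]],
    [[0,0,-6],[0,0,0]],
    [[0,0,-6],[0,0,0]]
  ]
}}

```text
time_s: 9.05
tool_pos: [0.5285, 0.0562, 0.1615]
tool_rot: [-180.0, 31.9, -173.8]
force: [0.2, 0.5, -1.1]
grip_width: 0.0341
```

```bash
python3 fz.py
```

```text
9.35 [0.5285 0.0562 0.1616] [-179.9885   31.8733 -173.8261] [ -0.9135 -15.2345  -8.414  131.3081  -0.6613  31.9427  86.9679] F [-0.6284 -0.0419  0.0999] [0.5543 0.3177 0.3929] T [0.0388 0.7248 0.0322] w 0.03373252736804983
```

>>> {"name": "apply_moves", "arguments": {
  "targets": [
    [[0,0,-1],[0,0,0]],
    [[0,0,-1],[0,0,0]],
    [[0,0,-1],[0,0,0]],
    [[0,0,-1],[0,0,0]]
  ],
  "hand": 60
}}

```text
time_s: 9.75
tool_pos: [0.5286, 0.0561, 0.1606]
tool_rot: [-180.0, 31.9, -173.8]
force: [-0.0, -0.3, -0.5]
grip_width: 0.0561
```

>>> {"name": "apply_moves", "arguments": {
  "targets": [
    [[-6,0,10],[0,0,0]],
    [[-8,0,25],[0,0.04,0]],
    [[-8,0,45],[-0.01,0.1,0]],
    [[-8,0,70],[-0.02,0.2,0]],
    [[-8,0,95],[-0.03,0.3,0]],
    [[-8,0,120],[-0.04,0.35,0]],
    [[-8,0,120],[-0.04,0.35,0]],
    [[-8,0,120],[-0.04,0.35,0]]
  ]
}}

```text
time_s: 10.55
tool_pos: [0.5207, 0.0563, 0.2813]
tool_rot: [-179.9, 11.8, -173.8]
force: [0.3, 0.3, -0.1]
grip_width: 0.06
```

Run:
```python
from h import *
o=env.get_obs();print(o['time_s'],o['qpos'],o['tool_pos'],o['tool_rot'],o['force'],o['grip_width'])
c=snap('wrist')
np.savez('w4.npz',image=c['image'],K=c['camera_matrix'],M=c['mount'],p=o['tool_pos'],r=o['tool_rot']); save(c,'w4.png')
c=snap('scene');save(c,'s4.png')
a=cv2.imread('pics/w4.png'); b=cv2.resize(cv2.imread('pics/s4.png')[130:290,240:420],None,fx=3,fy=3)
```

```text
10.55 [ -1.0358  -7.1694  -7.8126 105.1238  -0.3243  70.2304  87.407 ] [0.5207 0.0563 0.2813] [-179.8749   11.7671 -173.7702] [ 0.3445  0.2633 -0.0739] 0.0599791779821491
```

View pics/w4.png

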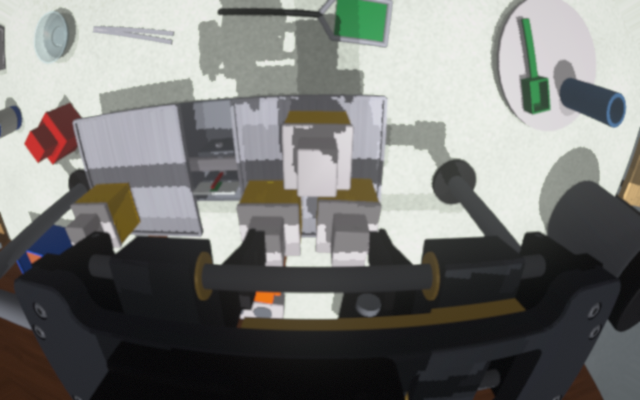

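The wrist view shows tub_c standing upright on the left pan's front half at (317,155), with the two rear tubs undisturbed. Next I'll check the beam at the scale, near (215,180).

>>> {"name": "apply_moves", "arguments": {
  "targets": [
    [[0,-30,10],[0,0,0]],
    [[0,-60,10],[0,0,0]],
    [[0,-90,10],[0,0,0]],
    [[0,-120,10],[0,0,0]],
    [[0,-120,10],[0,0,0]],
    [[0,-120,10],[0,0,0]],
    [[0,-120,10],[0,0,0]]
  ]
}}

```text
time_s: 11.35
tool_pos: [0.52, -0.0625, 0.29]
tool_rot: [-179.9, 11.7, -173.7]
force: [-0.4, -0.3, 0.1]
grip_width: 0.0601
```

Run:
```python
from h import *
o=env.get_obs();print(o['time_s'],o['tool_pos'],o['tool_rot'])
c=snap('wrist')
np.savez('w5.npz',image=c['image'],K=c['camera_matrix'],M=c['mount'],p=o['tool_pos'],r=o['tool_rot']); save(c,'w5.png')
uv=wproj(c['camera_matrix'],c['mount'],o['tool_pos'],o['tool_rot'],[.574,-.07,.09])[0]; print(uv)
x,y=[int(v) for v in uv]; x=min(max(x,130),510);y=min(max(y,75),325)
a=cv2.resize(c['image'][y-75:y+65,x-130:x+130,::-1],None,fx=3,fy=3,interpolation=cv2.INTER_CUBIC)
d=np.load('w1.npz')['image'][85:145,360:440,::-1]; a[:180,:240]=cv2.resize(d,(240,180),interpolation=cv2.INTER_CUBIC)
cv2.imwrite('pics/w5c.png',a)
```

```text
11.35 [ 0.52   -0.0625  0.29  ] [-179.902    11.6515 -173.6953]
[306.6008 182.4093]
```

View pics/w5c.png

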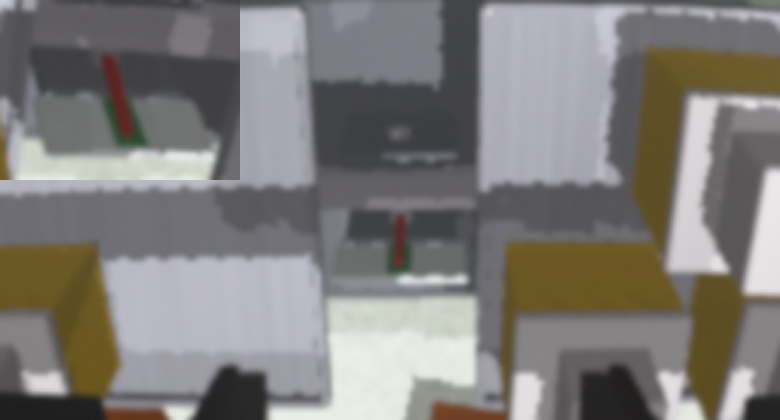

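The pointer now stands upright in the middle of the green field (400,245). The inset from before the move shows it leaning. Both pan edges lie at the same image row, so I'm handing the job in.

```bash
python3 -c "
from cell import env
print(env.get_obs()['force'],env.sign_off())"
```

```text
the job is handed in; nothing more can be done
[ 0.35159863 -0.39121683  0.12903143] None
```

The beam now rests level. I moved one tub, tub_c, from the right pan to the free front half of the left pan, and handed the job in at about 11.4 s.

**Choosing the tub:** The right pan started low, so the heavy tub had to be on it with one light tub. I lifted tub_c with the tool leaned about 32°. The force changed by about 1.4 N, which means a light tub (about 1.0–1.3 N, against 3.4 N for the heavy one).

**Last checks:**
- The last wrist picture, taken about 1.6 s after I released the tub, shows the red pointer upright in the middle of the green field. Both pan front edges are at the same height in that picture.
- Tub_c stands upright in the wrist picture taken after release. The other three tubs were never gripped and look undisturbed.
- The gripper is open and touching nothing. The force readings I took showed no sign of a bump, and no contact with the pipe showed.

**What went wrong or disagreed:**
- My first approach drove the elbow to its joint limits, so the tool dipped to about z = 0.095 m in front of the left pan. The pictures and force readings showed no contact, and I then used less lean.
- My own kinematic fit stayed about 20 mm off, so I used it only as a rough reach check.
- My picture-based tilt estimates before the move disagreed, from -0.046 to about -0.10 rad, against the expected -0.06 to -0.08. All of them showed the right pan low.
- I judged the final level from the pointer and pan edges and did not measure the angle.

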